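Third hand at the badge rail

ROBOT

A 6-joint arm with a two-finger parallel gripper is mounted at the origin on a cart in front of the work surface, level with it; the furniture and walls round the work are solid. World frame = base frame: x ahead of the robot, y to its left, z up, the work surface at z = 0. Lengths are in mm, angles in degrees, forces in N, time in s.
With the tool pointing down it reaches from about 350 to 850 mm from the base axis. Payload 8.1 kg.
Tool frame: the origin (TCP) lies midway between the tips of the shut fingers; the grasp point (between the pads) lies 19 mm behind it; y points along the fingers, x is the direction in which the jaws open and shut, and the axes are right-handed (so a half turn about y gives the same grasp; the last joint's range is limited). The gripper opens to 85 mm and grips with 20 to 120 N. Pads are 22 mm wide; open, the fingers measure 114 mm over their backs; the gripper's body (76 mm by 85 mm) begins 54 mm behind the grasp point. The pads swing forward as they close: fully open they stand 13 mm farther back than shut.
Start: joints at [62.086, 7.471, 85.268, -0, 87.261, -4.893], TCP at [234.625, 552.228, 191.892] pointing down, gripper open.
Joint ranges: [-169.43, 169.43], [-51.17, 129.36], [1.28, 143.12], [-76.62, 256.62], [0, 156.53], [-152.29, 152.29]. Speed limits (degrees/s): [136.94, 136.94, 159.86, 180, 180, 180].

INTERFACE

Orientations are given as [roll, pitch, yaw] about the fixed x, y, z axes, in that order (R = Rz(yaw) Ry(pitch) Rx(roll)).
In Python, from bench import r gives the robot as it stands.
- The arm moves only by the tool move_arm, never from a script. Its arguments are lists of equal length, an entry for each row: "linear": the shift along the tool's x, y, z normalised to -1 to 1, where 1 is 300 mm, a list of three; "twist": the turn, a rotation vector about the tool's x, y, z normalised to -1 to 1, where 1 is pi/2 rad, a list of three; "hand": the opening, from -1 (shut) to 1 (fully open). A call has 1 to 12 rows; each row is the pose to reach, as a shift and turn from the pose measured when the call began, along the tool's axes at that moment; what a row does not reach only later rows make up. A row lasts 1/12 s, in which the tool goes at most 41.7 mm and 7.16 degrees, less where a joint would pass 70% of its speed; a pose out of reach is approached as far as the arm can. A call with a number of a shift or a turn outside -1 to 1 is refused whole. A call with a gripper value outside its range is refused whole. The fingers move at their own pace and stop on an object; "force" is the grip in N (left out, the last holds). Time passes only in rows, so rows that repeat a pose let the fingers close. It gives the time, the measured TCP pose, the force and the opening at its end, in the units of the state.
- r.sense(): the state, without advancing time (a new reading comes with each control period).
- r.snapshot(name): name is "scene" or "side" or "wrist"; returns a dict with "frame" (400x640x3 uint8, red, green, blue), "range_z" (400x640 float32, mm along the optical axis (not along the pixel's ray), 0 where there is no reading), "intrinsics" (3x3 intrinsics, pixels), "R" (3x3) and "t" (3): a world point X has camera coordinates R X + t; the wrist camera has in their place "hand_eye" (4x4, takes a point from camera to tool coordinates, whose origin is the TCP and whose axes are the tool frame's). Camera axes: x right, y down, z forward; pixel columns grow to the right and rows downward; lengths in mm; the calibration is good to about 2 mm. A picture is of the moment at which its call begins: read the wrist's pose just before it.
- r.hand_in(): hands the job in, once; it reports no verdict.
The state is a dict: "time": time; "joint_pos": joint angles; "qd": joint speeds; "joint_efforts": joint torques, N m; "tool_pos": TCP position; "tcp_rot": TCP orientation; "ft_force": force on the tool from outside, world axes, zero at the start; "wrist_torque": the same for the moment, N m; "finger_gap": finger opening in mm.
Only numpy, scipy, OpenCV 4.12 (cv2) and the standard library are available. Lean on these libraries where they do the work, as an engineer would, in place of code of your own. Each camera call takes 0.05 s, during which the arm holds its last target. There are 200 camera calls.

TASK

Hang the yellow badge hanger over the bar of the display rail, clear of the red sprung stop, then slide it along the bar against the stop and press it there with a steady force of about 8 N, as a third hand for a colleague who will tighten its screw. Finish while still holding it hung on the bar and pressed like that: do not let go or back off. Do not ram the stop to its end, and leave the other things on the table alone.

Things in the scene. Friction and masses are not known exactly. Their poses are not given: they have to be found in the camera images.
- rail_stand: Fixed display rail on a pale wooden base, 90x320x14 mm. Origin: centre of its underside. Its y axis runs along the bar, away from the stop's end; z up. Grey posts (32 mm across the bar, 22 mm along it, 145 mm high) at y = +140 and -140 mm carry a round steel bar, 16 mm diameter, its axis 135 mm above the surface.
- rail_mid (a point): Middle of the bar, on its axis, 135 mm above the surface (rail_stand's axes). Behind the work, from x = 0.60 m on, stand fixed display cards 240 mm high, and to the right (x 0.63 m and beyond, y about -0.2 m) a fixed hand press whose lever rises to 440 mm: swing the arm in nearer than these.
- stop_face (a point): Centre, on the bar's axis, of the flat face of the red sprung stop collar (42 mm diameter, 10 mm thick) round the bar. The face looks to rail_stand's +y and lies at its y = -75 mm while nothing pushes it; the point moves with the collar. From the face to the other post about 200 mm of bar are free.
- stop_collar (a joint): How far the red stop collar has been pushed along the bar toward rail_stand's -y, in m: 0 free, 0.034 its hard end. A spring pushes back in proportion, 400 N/m (1 N for each 2.5 mm, 8 N at 0.020), no preload, negligible friction, so this shows the pressing force.
- hanger_mid (a point): Centre, half-way up, of the loose yellow badge hanger, which starts standing upright on its legs on the black desk mat (2.5 mm thick). 37.5 mm above its underside; 110 mm above the surface (24.5 mm below the bar's axis) when it hangs on the bar. Axes as hanger.
- hanger: The yellow hanger: an inverted U, open below and at both ends, about 0.14 kg, 36 mm across (x), 70 mm long (y, along the bar when hung), 75 mm high; walls and top 5 mm, slot 26 mm wide, 70 mm deep. Round badges, 3 mm proud, on the lower 34 mm of both sides; grip the plain upper 30 mm across the 36 mm. Both sides alike, either way round will do. Origin: centre of its underside.
- rubber_stamp: Bystander: wooden rubber stamp with a turned handle, 30x30x53 mm, standing; origin at the centre of its underside. Leave it alone.
- tape_yellow: Bystander: roll of yellow paper tape, 48 mm across, 15 mm high, lying flat; origin at the centre of its underside. Leave it alone.
- eraser: Bystander: white eraser in a green sleeve, 43x18x12 mm; origin at the centre of its underside. Leave it alone.
- carton: Bystander: small brown carton, 60x60x48 mm; origin at the centre of its underside. Leave it alone.
- marker_4: Bystander: yellow marker pen, 135 mm long, lying; origin at the centre of its underside. Leave it alone.
- badge_3: Bystander: pink round badge, 38 mm across, 6 mm high, lying flat; origin at the centre of its underside. Leave it alone.
Things that resemble listed ones, but are neither listed nor needed, are in the scene too. Of the things that look like the hanger, take the one that is farthest to the robot's left at the start.

How it is judged (in metres and radians):
On the way, in this order (a step that is already met when the one before it is completed fails the run):
1. the hanger sits over the bar, clear of the stop, with the stop still free (x of hanger_mid in the frame of rail_stand between -0.012 and 0.012 m and z of hanger_mid in the frame of rail_stand between 0.103 and 0.116 m and y of hanger_mid in the frame of rail_stand between -0.13 and 0.13 m and angle between the y axis of hanger and the y axis of rail_stand, either way round below 0.15 rad and angle between hanger's own z axis and vertical below 0.25 rad and value of joint stop_collar below 0.002 m and y of hanger_mid in the frame of stop_face above 0.038 m), for 0.2 s.
2. the robot presses the hung hanger against the stop with 5 to 11 N (x of hanger_mid in the frame of rail_stand between -0.012 and 0.012 m and z of hanger_mid in the frame of rail_stand between 0.103 and 0.116 m and y of hanger_mid in the frame of rail_stand between -0.13 and 0.13 m and angle between the y axis of hanger and the y axis of rail_stand, either way round below 0.15 rad and angle between hanger's own z axis and vertical below 0.25 rad and value of joint stop_collar between 0.0125 and 0.0275 m and y of hanger_mid in the frame of stop_face between 0.03 and 0.039 m and linear speed of hanger below 0.01 m/s and contact force between the fingers and hanger above 3 N), for 0.5 s.
At the end, for the whole second after the job is handed in: The hanger sits over the bar (within 5 mm of resting, in line within 0.15 rad, tilt under 0.25 rad), its end against the stop, the stop pushed in 12.5 to 27.5 mm (5 to 11 N), the hanger still, the fingers still on it with over 3 N (all of step 2); the arm keeps its last pose, push and grip.
It fails at once if the stop is rammed to its end (value of joint stop_collar above 0.032 m).
It fails at once if another thing on the table is disturbed (moved over 25 mm) (distance of any of rubber_stamp, tape_yellow, eraser, carton, marker_4, badge_3 from where it was at the start of the episode above 0.025 m).
It also fails if it takes over 48 s, if anything falls off the work surface, if the arm or the gripper's body presses on something with over 40 N, if the wrist force passes 120 N, or if a joint passes its speed limit or range.

## Working session

There is one attempt and no reset: what is moved stays moved. The work goes in short steps, Python scripts to look and compute and a tool call to move; the robot and the scene stay as the last step left them, time stands still between calls to the robot, and variables do not carry over. Pictures are saved under pics/ and viewed, on a budget of 10 in all, crops included, one or two more only if the job needs it, and the job is handed in when it is done.

Besides the shell and the picture viewer there is one more tool, called after "Emit:" as name(argument=value, ...) on one line, values as JSON. move_arm: Moves the arm, as the interface text tells. Scaled input: -1 to 1 covers 300 mm each way for a shift and pi/2 rad each way for a turn. Its arguments: {"type":"object","properties":{"linear":{"type":"array","items":{"type":"array","items":{"type":"number","minimum":-1,"maximum":1}}},"twist":{"type":"array","items":{"type":"array","items":{"type":"number","minimum":-1,"maximum":1}}},"hand":{"type":"array","items":{"type":"number"}},"force":{"type":"number"}},"required":["linear","twist","hand"]}

```bash
mkdir -p pics; python3 - <<'E'
from bench import r
import cv2,numpy as np
print(r.sense())
for n in ["scene","side"]:
    s=r.snapshot(n); cv2.imwrite(f"pics/{n}0.png",s["frame"][:,:,::-1]); np.savez(f"{n}0.npz",**s)
    print(n,s["intrinsics"].tolist(),(-s["R"].T@s["t"]).tolist())
E
```

```text
{'time': 0.0, 'joint_pos': array([ 6.20864068e+01,  7.51320660e+00,  8.53311707e+01, -5.48197405e-04,
        8.72600020e+01, -4.89404711e+00]), 'qd': array([-0.05407379,  0.05515535, -0.07649809,  0.02513147,  0.01208178,
        0.04849683]), 'joint_efforts': array([ 1.04543757e-03, -5.69375432e+01, -5.00574911e+01, -1.07740232e-04,
        1.40252011e-02,  4.24634050e-05]), 'tool_pos': array([234.32692836, 551.67363295, 190.84617786]), 'tcp_rot': array([-89.99164056,   0.1040455 ,  66.98048817]), 'ft_force': array([0.86603329, 0.48059074, 0.54159713]), 'wrist_torque': array([-0.01182486, -0.00813638,  0.0082279 ]), 'finger_gap': 85.24495944892077}
scene [[437.08731983264914, 0.0, 324.9390900157397], [0.0, 437.08731983264914, 198.66758818566854], [0.0, 0.0, 1.0]] [-258.786545065644, -397.2713644395657, 968.8956754521304]
side [[391.1125258363982, 0.0, 319.77909808614453], [0.0, 391.1125258363982, 200.50703821235155], [0.0, 0.0, 1.0]] [259.5558059854111, 1091.2005195664578, 538.9551444503741]
```

View pics/scene0.png

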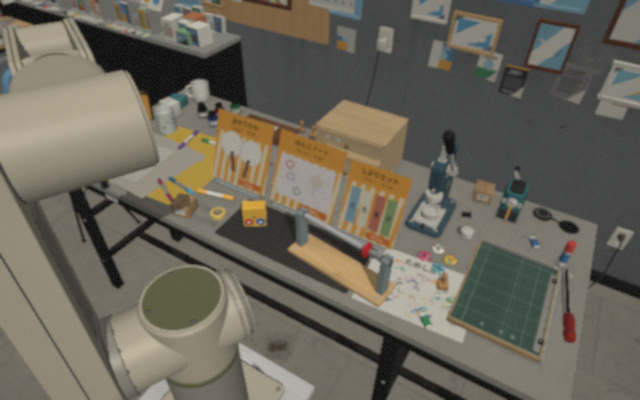

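View pics/side0.png

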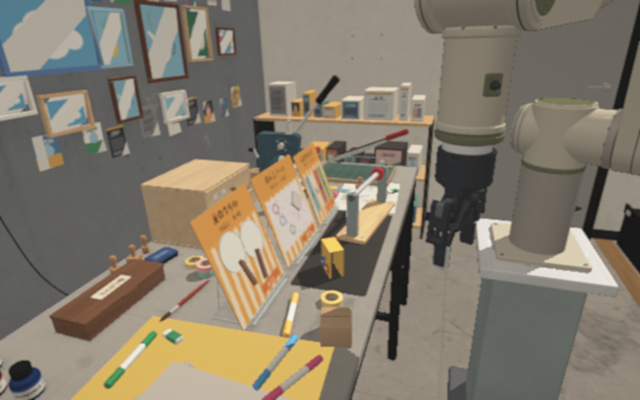

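The scene view shows the yellow hanger at about (254,213) on the mat, rail posts at (303,225) and (382,272), and the red stop at (367,250), toward the robot's right. The side view shows the hanger at (332,258). Next I'll measure these with depth.

```bash
cat >h.py <<'E'
import numpy as np,cv2
def cloud(s,T=None):
    K=s["intrinsics"];d=s["range_z"];v,u=np.mgrid[:400,:640]
    P=np.stack([(u-K[0,2])*d/K[0,0],(v-K[1,2])*d/K[1,1],d],-1)
    if T is not None: W=P@T[:3,:3].T+T[:3,3]
    else: W=(P-s["t"])@s["R"]
    W[d<=0]=np.nan
    return W
def hsv(s): return cv2.cvtColor(s["frame"],cv2.COLOR_RGB2HSV)
E
python3 - <<'E'
from h import *
np.set_printoptions(precision=1,suppress=True)
for n in ["scene","side"]:
    s=dict(np.load(n+"0.npz"));W=cloud(s);h=hsv(s)
    y=(h[...,0]>15)&(h[...,0]<32)&(h[...,1]>140)&(h[...,2]>90)
    red=((h[...,0]<6)|(h[...,0]>174))&(h[...,1]>130)
    work=(W[...,0]>200)&(W[...,0]<640)&(abs(W[...,1])<500)
    for nm,m,lo,hi in[("yel",y,3,95),("red",red,90,175)]:
        m=m&work&(W[...,2]>lo)&(W[...,2]<hi)
        k,L,st,c=cv2.connectedComponentsWithStats(m.astype(np.uint8))
        for i in range(1,k):
            if st[i,4]>12:
                p=W[L==i];print(n,nm,c[i],st[i,4],np.nanmin(p,0),np.nanmax(p,0),np.median(p,0))
    # hanger top
    m=y&work&(W[...,2]>70)&(W[...,2]<86)
    p=W[m];p=p[(p[:,1]>-100)&(p[:,0]<560)]
    if len(p)>10: print(n,"top",len(p),p.mean(0),cv2.minAreaRect(p[:,:2].astype(np.float32)))
    g=(h[...,1]<70)&work&(W[...,0]<600)
    m=g&(W[...,2]>138)&(W[...,2]<152)
    k,L,st,c=cv2.connectedComponentsWithStats(m.astype(np.uint8))
    for i in range(1,k):
        if st[i,4]>8: p=W[L==i];print(n,"post",c[i],st[i,4],p.mean(0),p.min(0),p.max(0))
E
```

```text
scene yel [226.2 168.3] 35 [613.7 483.9  17.6] [639.5 497.2  84.1] [627.3 489.3  52.8]
scene yel [240.9 171.5] 31 [623.2 416.5  33.4] [639.7 437.1  79.3] [631.6 427.7  61.4]
scene yel [247.4 174.4] 34 [621.8 393.1  36.1] [639.1 406.6  81.5] [631.8 400.6  57. ]
scene yel [232.2 176.4] 21 [611.6 452.8  13.3] [627.8 468.   53. ] [621.3 459.8  32.1]
scene yel [255.2 177.9] 22 [626.4 364.4  35.2] [639.8 373.8  77.2] [633.  368.7  53.5]
scene yel [261.8 184. ] 26 [615.9 334.1  13.6] [639.5 344.7  70.5] [629.9 339.9  44.4]
scene yel [228.  196.9] 31 [538.6 406.2   5.2] [552.4 435.6  20.1] [544.5 419.1  11.9]
scene yel [253.  210.8] 456 [467.4 238.6   3.3] [561.  310.1  81.6] [493.2 271.7  66.4]
scene yel [291.1 203.3] 13 [615.9 213.7  12.5] [624.2 221.6  33. ] [620.1 215.9  21.3]
scene yel [344.4 224.9] 18 [613.4  15.6  12.3] [625.8  24.5  37. ] [619.6  19.7  22.5]
scene yel [353.4 228. ] 24 [614.4 -16.4  12.4] [628.8  -5.6  40.7] [620.6 -11.2  25.7]
scene yel [392.1 236.7] 57 [ 616.2 -140.1   11. ] [ 639.8 -128.8   79.6] [ 629.7 -134.    45.7]
scene yel [362.2 232.1] 28 [613.7 -48.7  14.1]
[... 778 characters left out ...]
  69. ] [634.  427.2  53.3]
side yel [247.9 297.2] 81 [615.7 481.6  10.7] [639.9 494.2  78.3] [629.  487.9  43.5]
side yel [256. 294.] 54 [616.9 453.1   8.1] [635.2 466.5  63.7] [624.6 459.   30.7]
side yel [292.7 297.5] 13 [549.5 415.   13.6] [556.2 434.4  15.9] [553.6 428.8  14.6]
side red [378.4 172.2] 60 [ 450.6 -153.7  118. ] [ 484.9 -109.7  154.9] [ 461.1 -117.7  143.1]
side top 238 [506.  281.   76.8] ((507.04510498046875, 276.65411376953125), (35.86206817626953, 72.97076416015625), 33.47506332397461)
side post [382.9 166.6] 31 [ 458.3 -173.8  143.9] [ 445.9 -188.5  138.7] [ 474.5 -151.7  148.6]
side post [361.  186.6] 169 [487.6  27.6 142.1] [ 464.7 -118.5  138. ] [515.2 112.7 146.5]
```

```bash
cat >>h.py <<'E'
from scipy.spatial.transform import Rotation as Ro
def tool(st): 
    T=np.eye(4);T[:3,:3]=Ro.from_euler('xyz',st["tcp_rot"],degrees=True).as_matrix();T[:3,3]=st["tool_pos"];return T
def cmd(st,p,yaw):
    T=tool(st);Rt=Ro.from_euler('xyz',[-90,0,yaw],degrees=True).as_matrix()
    l=T[:3,:3].T@(np.array(p)-T[:3,3])/300; w=Ro.from_matrix(T[:3,:3].T@Rt).as_rotvec()/(np.pi/2)
    print("lin",l.round(4),"tw",w.round(4))
E
python3 - <<'E'
from h import *
from bench import r
np.set_printoptions(precision=3,suppress=True)
for n in ["scene","side"]:
    s=dict(np.load(n+"0.npz"));W=cloud(s);h=hsv(s)
    m=(h[...,1]<70)&(W[...,2]>132)&(W[...,2]<143.5)&(W[...,0]>420)&(W[...,0]<540)&(W[...,1]>-95)&(W[...,1]<75)
    p=W[m];k=np.polyfit(p[:,1],p[:,0],1);print(n,len(p),k,np.polyfit(p[:,1],p[:,2],1))
    for lo,hi in[(90,190),(-200,-140)]:
        m=(h[...,1]<70)&(W[...,2]>40)&(W[...,2]<152)&(W[...,0]>420)&(W[...,0]<540)&(W[...,1]>lo)&(W[...,1]<hi)
        p=W[m];t=p[p[:,2]>142];print(" post",len(p),np.percentile(p,[2,50,98],0).tolist(),len(t),cv2.minAreaRect(t[:,:2].astype(np.float32)) if len(t)>4 else 0)
    m=((h[...,0]<6)|(h[...,0]>174))&(h[...,1]>130)&(W[...,2]>100)&(W[...,2]<175)&(W[...,0]<520)
    p=W[m];print(" red",np.percentile(p,[2,50,98],0).tolist())
cmd(r.sense(),[490,265,250],33)
E
```

```text
scene 299 [  0.133 478.963] [  0.003 139.567]
 post 201 [[477.55135982536376, 90.1924475364178, 44.28551968164074], [481.0000889704023, 99.20261966115345, 112.88890902946716], [505.3918635834672, 110.62763842899031, 146.63636823721345]] 46 ((493.8906555175781, 100.24900817871094), (30.430967330932617, 19.56900978088379), 4.01760721206665)
 post 485 [[440.46077404055313, -192.4238928778029, 44.11903436658617], [448.5110489512423, -179.4968160205334, 123.09172335417385], [470.8383722206217, -142.45204344324017, 147.3971292292345]] 132 ((456.8417663574219, -167.84463500976562), (34.6944465637207, 52.884822845458984), 6.165709495544434)
 red [[445.36709066719135, -603.7958312356366, 127.07515226172065], [468.29065137991086, -587.8916995855138, 157.7060045946694], [506.63389837803135, -115.31953949349783, 174.05604739098504]]
side 120 [  0.137 482.239] [  0.006 139.751]
 post 444 [[482.854932851784, 91.64677252450984, 42.57335004902554], [496.4298602087637, 106.10670784633714, 97.65595702606097], [514.8817653554306, 111.39659390440363, 145.25537524798452]] 35 ((499.4223937988281, 100.41100311279297), (19.748315811157227, 30.708955764770508), 86.7737808227539)
 post 237 [[445.5765051374175, -188.14800135207616, 42.04789460105199], [455.8989366329387, -171.44503314727007, 83.18089843295239], [476.2814536511975, -163.18687081961508, 145.67891164328762]] 24 ((461.0117492675781, -169.9960479736328), (36.84141159057617, 27.023300170898438), 87.12705993652344)
 red [[437.04240153367004, -594.6351944160265, 120.53593290820885], [465.47370877315893, -582.9523540225075, 151.06485034636623], [511.1009782375202, -113.4615628965748, 173.473347044803]]
lin [-0.547 -0.196 -1.158] tw [ 0.     0.378 -0.001]
```

Emit:
move_arm(linear=[[-0.5,-0.2,-1],[-0.5,-0.2,-1],[-0.5,-0.2,-1],[-0.5,-0.2,-1],[-0.5,-0.2,-1],[-0.5,-0.2,-1],[-0.5,-0.2,-1],[-0.5,-0.2,-1],[-0.5,-0.2,-1],[-0.5,-0.2,-1]], twist=[[0,0.378,0],[0,0.378,0],[0,0.378,0],[0,0.378,0],[0,0.378,0],[0,0.378,0],[0,0.378,0],[0,0.378,0],[0,0.378,0],[0,0.378,0]], hand=[1,1,1,1,1,1,1,1,1,1])

```text
time: 0.93
tool_pos: [453.7, 294.2, 251.4]
tcp_rot: [-90.1, 0.1, 32.7]
ft_force: [0.7, 0.6, -0.1]
finger_gap: 85.2
```

```bash
python3 - <<'E'
from h import *
from bench import r
np.set_printoptions(precision=3,suppress=True)
st=r.sense();s=r.snapshot("wrist");np.savez("w1.npz",T=tool(st),**s);cv2.imwrite("pics/w1.png",s["frame"][:,:,::-1])
print(st["time"],st["tool_pos"],st["tcp_rot"],s["hand_eye"])
cmd(st,[503,276,150],33)
W=cloud(s,tool(st)@s["hand_eye"]);h=hsv(s)
m=(h[...,0]>15)&(h[...,0]<32)&(h[...,1]>140)&(W[...,2]>71)&(W[...,2]<84)
p=W[m].astype(np.float32);print(len(p),p.mean(0) if len(p) else 0,cv2.minAreaRect(p[:,:2]) if len(p) else 0)
E
```

```text
0.9333 [453.664 294.161 251.408] [-90.079   0.06   32.7  ] [[   1.       0.001    0.001    0.948]
 [  -0.001   -0.296    0.955 -181.915]
 [   0.001   -0.955   -0.296   75.942]
 [   0.       0.       0.       1.   ]]
lin [ 0.106  0.338 -0.139] tw [ 0.001 -0.003 -0.001]Traceback (most recent call last):
  File "<stdin>", line 9, in <module>
cv2.error: OpenCV(4.12.0) /io/opencv/modules/imgproc/src/convhull.cpp:143: error: (-215:Assertion failed) total >= 0 && (depth == CV_32F || depth == CV_32S) in function 'convexHull'
```

View pics/w1.png

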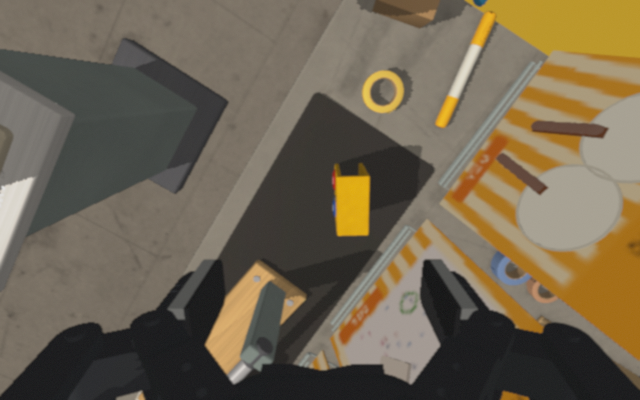

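The wrist view shows the hanger's top face at about (334–370, 175–237), well aligned with the jaws. Its rail and post are at lower left and the tape at (383,91). I'll get its position by casting rays onto z = 77.5.

```bash
cat >>h.py <<'E'
def rays(s,T,uv,z):
    M=T@s["hand_eye"];K=s["intrinsics"];uv=np.atleast_2d(uv).astype(float)
    d=np.c_[(uv-K[[0,1],[2,2]])/K[[0,1],[0,1]],np.ones(len(uv))]@M[:3,:3].T
    return M[:3,3]+d*((z-M[2,3])/d[:,2])[:,None]
E
python3 - <<'E'
from h import *
np.set_printoptions(precision=2,suppress=True)
s=dict(np.load("w1.npz"));h=hsv(s);T=s["T"]
W=cloud(s,T@s["hand_eye"]);print("depth@top",s["range_z"][205,352],W[205,352],W[300,180])
m=((h[...,0]>15)&(h[...,0]<32)&(h[...,1]>140)&(h[...,2]>200)).astype(np.uint8)
k,L,st,c=cv2.connectedComponentsWithStats(m);i=L[205,352]
m=cv2.morphologyEx((L==i).astype(np.uint8),cv2.MORPH_OPEN,np.ones((12,12)))
v,u=np.nonzero(m);print(u.min(),u.max(),v.min(),v.max())
p=rays(s,T,np.c_[u,v],77.5);print(p.mean(0),cv2.minAreaRect(p[:,:2].astype(np.float32)))
E
```

```text
depth@top 374.95944 [504.79 278.1   77.03] [408.99 279.61 337.68]
338 369 178 235
[506.91 277.39  77.5 ] ((507.4919128417969, 276.79541015625), (34.297664642333984, 67.3110122680664), 33.54442596435547)
```

```bash
python3 -c "
from h import *
from bench import r
st=r.sense();cmd(st,[506,277,100],33.4);cmd(st,[506,277,44],33.4)"
```

```text
lin [ 0.1177  0.5029 -0.1488] tw [ 0.0003 -0.0067 -0.0011]
lin [ 0.118   0.6896 -0.1487] tw [ 0.0003 -0.0067 -0.0011]
```

Emit:
move_arm(linear=[[0.118,0.2,-0.149],[0.118,0.2,-0.149],[0.118,0.35,-0.149],[0.118,0.5,-0.149],[0.118,0.55,-0.149],[0.118,0.6,-0.149],[0.118,0.65,-0.149],[0.118,0.69,-0.149],[0.118,0.69,-0.149],[0.118,0.69,-0.149]], twist=[[0,-0.007,0],[0,-0.007,0],[0,-0.007,0],[0,-0.007,0],[0,-0.007,0],[0,-0.007,0],[0,-0.007,0],[0,-0.007,0],[0,-0.007,0],[0,-0.007,0]], hand=[1,1,1,1,1,1,1,1,1,1])

```text
time: 1.82
tool_pos: [504.7, 277.6, 43.1]
tcp_rot: [-90.0, 0.2, 33.5]
ft_force: [0.6, 0.4, 0.1]
finger_gap: 85.0
```

```bash
python3 - <<'E'
from h import *
from bench import r
st=r.sense();s=r.snapshot("wrist");cv2.imwrite("pics/w2.png",s["frame"][:,:,::-1]);cmd(st,[506,277,44],33.4)
E
```

```text
lin [ 0.0025 -0.0029 -0.0041] tw [-0.0001  0.0011 -0.0024]
```

View pics/w2.png

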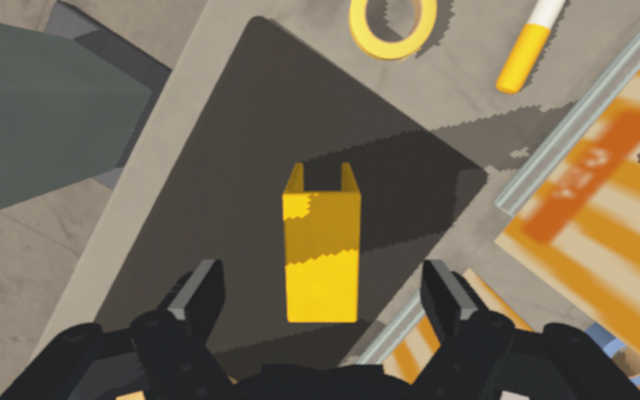

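Hanger edges at u = 283–361, centred between the fingers (about 322). Closing.

Emit:
move_arm(linear=[[0,0,0],[0,0,0],[0,0,0],[0,0,0],[0,0,0],[0,0,0],[0,0,0],[0,0,0],[0,0,0],[0,0,0],[0,0,0],[0,0,0]], twist=[[0,0,0],[0,0,0],[0,0,0],[0,0,0],[0,0,0],[0,0,0],[0,0,0],[0,0,0],[0,0,0],[0,0,0],[0,0,0],[0,0,0]], hand=[-1,-1,-1,-1,-1,-1,-1,-1,-1,-1,-1,-1], force=60)

```text
time: 2.87
tool_pos: [505.7, 277.8, 44.3]
tcp_rot: [-90.0, 0.1, 33.5]
ft_force: [-0.1, 0.4, -0.0]
finger_gap: -0.2
```

Emit:
move_arm(linear=[[0,-0.06,0],[0,-0.15,0],[0,-0.25,0],[0,-0.35,0],[0,-0.45,0],[0,-0.55,0],[0,-0.64,0],[0,-0.64,0],[0,-0.64,0]], twist=[[0,0,0],[0,0,0],[0,0,0],[0,0,0],[0,0,0],[0,0,0],[0,0,0],[0,0,0],[0,0,0]], hand=[-1,-1,-1,-1,-1,-1,-1,-1,-1])

```text
time: 3.62
tool_pos: [507.3, 278.6, 239.0]
tcp_rot: [-90.1, -0.2, 33.5]
ft_force: [0.3, 0.4, -0.5]
finger_gap: -0.4
```

```bash
python3 - <<'E'
from h import *
from bench import r
st=r.sense();s=r.snapshot("wrist");np.savez("w3.npz",T=tool(st),**s);cv2.imwrite("pics/w3.png",s["frame"][:,:,::-1]);print(st["finger_gap"],st["tool_pos"])
cmd(st,[480,30,235],-7.7)
E
```

```text
-0.41663428486584664 [507.32919168 278.61034338 238.96545463]
lin [-0.5333  0.0123 -0.6409] tw [-0.      0.4576  0.0022]
```

View pics/w3.png

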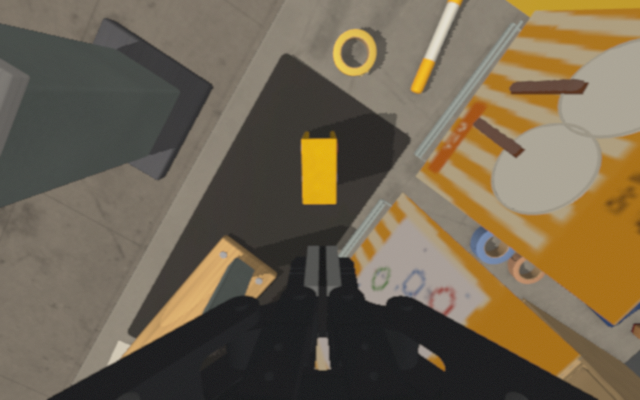

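The fingers shut on nothing and the hanger stands unmoved at (319,172). I need to see where the fingertips really are in tool coordinates.

```bash
python3 - <<'E'
from h import *
np.set_printoptions(precision=1,suppress=True)
s=dict(np.load("w3.npz"));T=s["T"];M=s["hand_eye"];K=s["intrinsics"]
for q in ([0,0,0],[0,-19,0],[0,-40,0],[0,0,20]):
    c=M[:3,:3].T@(np.array(q)-M[:3,3]);print(q,"->",(K@c/c[2])[:2])
Wt=cloud(s,M);Ww=cloud(s,T@M)
for u,v in[(315,252),(329,252),(315,270),(329,270),(315,285),(319,172),(319,143),(319,200),(250,120),(220,150)]:print((u,v),s["frame"][v,u],"tool",Wt[v,u],"world",Ww[v,u])
print(K)
E
```

```text
[0, 0, 0] -> [320.2 231.5]
[0, -19, 0] -> [320.  245.4]
[0, -40, 0] -> [319.8 264.5]
[0, 0, 20] -> [320.2 198.7]
(315, 252) [85 86 83] tool [ -2.  -50.6  11.6] world [499.1 287.2 289.5]
(329, 252) [85 86 82] tool [  4.  -49.7  11.2] world [504.4 290.1 288.6]
(315, 270) [87 87 85] tool [ -1.7 -64.9  10.9] world [499.7 286.7 303.8]
(329, 270) [85 85 83] tool [nan nan nan] world [nan nan nan]
(315, 285) [91 91 89] tool [ -1.5 -76.2  11.2] world [499.7 287.1 315.1]
(319, 172) [225 174  23] tool [ -2.  161.7  -0.6] world [506.5 277.1  77.3]
(319, 143) [227 177  20] tool [ -2.  161.6  29.5] world [489.9 302.3  77.3]
(319, 200) [224 173  20] tool [ -2.1 159.7 -30.5] world [522.9 252.1  79.3]
(250, 120) [61 57 52] tool [-86.2 236.5  47.1] world [410.2 270.5   2.2]
(220, 150) [143 133 120] tool [-126.5  238.8   10.3] world [396.9 217.6  -0.2]
[[336.6   0.  322.2]
 [  0.  336.6 199.5]
 [  0.    0.    1. ]]
```

The depth puts the fingertips about 47 mm behind the reported TCP. I'll cross-check with the fixed cameras.

```bash
python3 - <<'E'
from h import *
from bench import r
np.set_printoptions(precision=1,suppress=True)
st=r.sense();print(st["time"],st["tool_pos"])
for n in["scene","side"]:
    s=r.snapshot(n);W=cloud(s);np.savez(n+"3.npz",**s)
    m=(abs(W[...,0]-507)<60)&(abs(W[...,1]-278)<60)&(W[...,2]>95)&(W[...,2]<420)
    p=W[m];print(n,len(p),np.percentile(p[:,2],[0,1,3,5,10,50]) if len(p) else 0)
    q=p[p[:,2]<np.percentile(p[:,2],5)];print(q.mean(0))
    cv2.imwrite("pics/%s3.png"%n,s["frame"][:,:,::-1])
side=cv2.imread("pics/side3.png")[60:310,230:430];cv2.imwrite("pics/side3c.png",cv2.resize(side,None,fx=2.4,fy=2.4))
E
```

```text
3.6667 [506.3 278.2 236.8]
scene 606 [275.4 277.8 285.6 290.4 301.4 373.9]
[498.3 275.9 283.3]
side 1987 [275.4 282.3 289.9 296.7 314.1 364.1]
[504.2 285.2 287.4]
```

View pics/side3c.png

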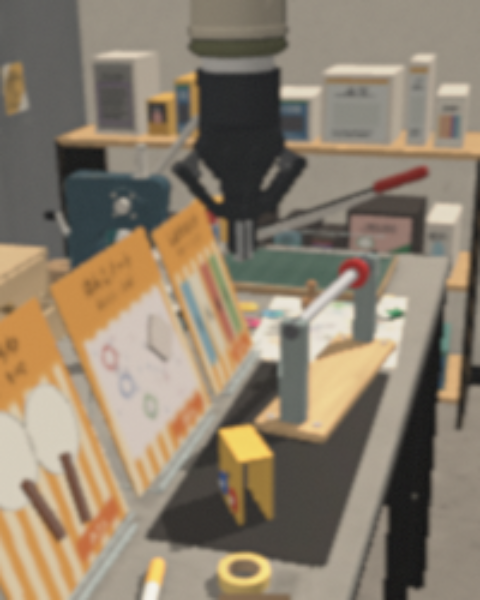

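Both fixed cameras put the tip at z ≈ 276–280 with the reported TCP at 237. So the real fingertips sit about 42 mm behind the reported TCP: fine sideways, off only in depth. The side crop shows the hanger undisturbed, standing on the mat below. I'll open and redescend with that correction (TCP z about 2).

```bash
python3 -c "
from h import *
from bench import r
st=r.sense();cmd(st,[506,277.5,2],33.4)"
```

```text
lin [ 0.0048  0.7754 -0.002 ] tw [-0.0001  0.001  -0.0026]
```

Emit:
move_arm(linear=[[0,0,0],[0,0,0],[0,0,0],[0,0.1,0],[0,0.2,0],[0,0.3,0],[0.003,0.4,0],[0.004,0.5,0],[0.004,0.5,0],[0.004,0.5,0],[0.004,0.5,0]], twist=[[0,0,0],[0,0,0],[0,0,0],[0,0,0],[0,0,0],[0,0,0],[0,0,0],[0,0,0],[0,0,0],[0,0,0],[0,0,0]], hand=[1,1,1,1,1,1,1,1,1,1,1])

```text
time: 4.68
tool_pos: [506.5, 278.4, 86.3]
tcp_rot: [-90.0, 0.1, 33.5]
ft_force: [0.5, 0.5, 1.7]
finger_gap: 85.3
```

```bash
python3 - <<'E'
from h import *
from bench import r
st=r.sense();s=r.snapshot("wrist");cv2.imwrite("pics/w4.png",s["frame"][:,:,::-1]);print(st["finger_gap"]);cmd(st,[506,277.5,2],33.4)
E
```

```text
85.30888846632831
lin [-0.0024  0.2812 -0.0014] tw [ 0.0001  0.001  -0.0016]
```

Emit:
move_arm(linear=[[0,0.05,0],[0,0.1,0],[0,0.15,0],[0,0.2,0],[0,0.24,0],[0,0.28,0],[0,0.28,0],[0,0.28,0]], twist=[[0,0,0],[0,0,0],[0,0,0],[0,0,0],[0,0,0],[0,0,0],[0,0,0],[0,0,0]], hand=[1,1,1,1,1,1,1,1])

```text
time: 5.4
tool_pos: [507.3, 278.6, 3.5]
tcp_rot: [-90.0, 0.1, 33.5]
ft_force: [0.6, -0.0, 0.3]
finger_gap: 85.2
```

```bash
python3 - <<'E'
from h import *
from bench import r
st=r.sense();s=r.snapshot("wrist");cv2.imwrite("pics/w5.png",s["frame"][:,:,::-1])
E
```

```text
(no output)
```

View pics/w5.png

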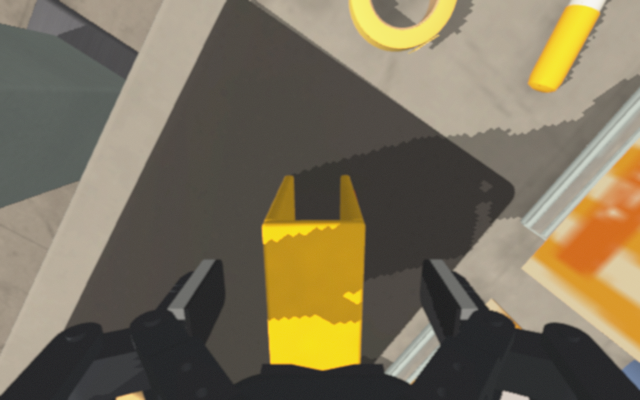

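The hanger (u 264–365) now lies between the fingertips. Closing.

Emit:
move_arm(linear=[[-0.007,0,0],[-0.007,0,0],[-0.007,0,0],[-0.007,0,0],[-0.007,0,0],[-0.007,0,0],[-0.007,0,0],[-0.007,0,0],[-0.007,0,0],[-0.007,0,0]], twist=[[0,0,0],[0,0,0],[0,0,0],[0,0,0],[0,0,0],[0,0,0],[0,0,0],[0,0,0],[0,0,0],[0,0,0]], hand=[-1,-1,-1,-1,-1,-1,-1,-1,-1,-1], force=60)

```text
time: 6.28
tool_pos: [506.5, 277.9, 4.8]
tcp_rot: [-90.0, -0.1, 33.5]
ft_force: [-1.8, -0.6, 5.5]
finger_gap: 35.2
```

Emit:
move_arm(linear=[[0,-0.06,0],[0,-0.15,0],[0,-0.25,0],[0,-0.35,0],[0,-0.45,0],[0,-0.55,0],[0,-0.62,0],[0,-0.62,0],[0,-0.62,0]], twist=[[0,0,0],[0,0,0],[0,0,0],[0,0,0],[0,0,0],[0,0,0],[0,0,0],[0,0,0],[0,0,0]], hand=[-1,-1,-1,-1,-1,-1,-1,-1,-1])

```text
time: 7.03
tool_pos: [507.2, 278.3, 192.3]
tcp_rot: [-90.1, -0.2, 33.5]
ft_force: [0.2, -0.4, -1.9]
finger_gap: 35.2
```

```bash
python3 - <<'E'
from h import *
from bench import r
np.set_printoptions(precision=2,suppress=True)
st=r.sense();s=r.snapshot("wrist");np.savez("w6.npz",T=tool(st),**s);cv2.imwrite("pics/w6.png",s["frame"][:,:,::-1])
print(st["finger_gap"],st["tool_pos"],st["ft_force"])
M=s["hand_eye"];W=cloud(s,M);h=hsv(s)
m=(h[...,0]>15)&(h[...,0]<32)&(h[...,1]>140)&(abs(W[...,0])<40)&(W[...,1]<40);p=W[m]
print(len(p),np.nanpercentile(p,[1,50,99],0))
cmd(st,[480.5,10,190],-7.7)
E
```

```text
35.20521520025522 [507.2  278.34 192.25] [ 0.24 -0.38 -1.85]
15596 [[-16.42 -74.38 -26.94]
 [  1.04 -72.69  10.39]
 [ 18.52  -8.14  34.16]]
lin [-0.57  0.01 -0.7 ] tw [-0.    0.46  0.  ]
```

View pics/w6.png

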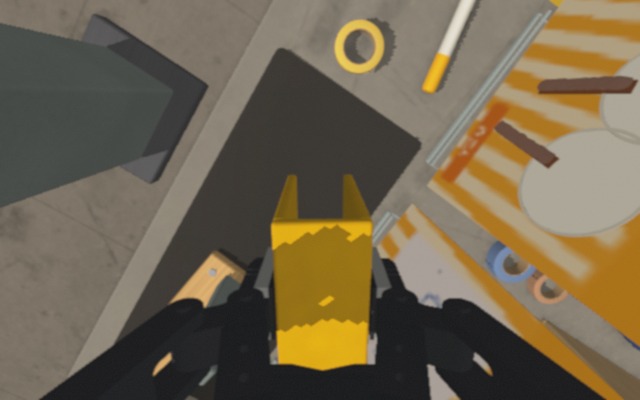

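Hanger is held squarely: in tool coordinates its top is at y = −73 and its centre about (1, 0). Moving above the bar.

Emit:
move_arm(linear=[[-0.06,0,-0.08],[-0.14,0,-0.17],[-0.22,0,-0.27],[-0.3,0,-0.37],[-0.38,0,-0.47],[-0.46,0,-0.57],[-0.54,0,-0.67],[-0.6,0,-0.74],[-0.625,0,-0.77],[-0.625,0,-0.77],[-0.625,0,-0.77],[-0.625,0,-0.77]], twist=[[0,0.05,0],[0,0.1,0],[0,0.15,0],[0,0.2,0],[0,0.25,0],[0,0.3,0],[0,0.35,0],[0,0.4,0],[0,0.458,0],[0,0.458,0],[0,0.458,0],[0,0.458,0]], hand=[-1,-1,-1,-1,-1,-1,-1,-1,-1,-1,-1,-1])

```text
time: 8.08
tool_pos: [476.5, -17.5, 188.9]
tcp_rot: [-90.0, 0.1, -7.6]
ft_force: [-0.6, -0.4, -1.2]
finger_gap: 35.0
```

```bash
python3 - <<'E'
from h import *
from bench import r
np.set_printoptions(precision=2,suppress=True)
st=r.sense();s=r.snapshot("wrist");np.savez("w7.npz",T=tool(st),**s);cv2.imwrite("pics/w7.png",s["frame"][:,:,::-1])
print(st["time"],st["tool_pos"],st["tcp_rot"])
T=tool(st);W=cloud(s,T@s["hand_eye"]);Wt=cloud(s,s["hand_eye"]);h=hsv(s)
m=(h[...,0]>15)&(h[...,0]<32)&(h[...,1]>140)&(abs(Wt[...,0])<40)&(Wt[...,1]<40);p=W[m];print("hanger",np.nanpercentile(p,[1,99],0))
t=p[abs(p[:,2]-np.nanmedian(p[:,2]))<4];print(cv2.minAreaRect(t[:,:2].astype(np.float32)))
m=(h[...,1]<80)&(W[...,2]>130)&(W[...,2]<150)&(W[...,0]>440)&(W[...,0]<540)&(W[...,1]<86)&(W[...,1]>-140)
p=W[m];print("bar",len(p),np.percentile(p,[2,50,98],0))
for yb in range(20,86,10):
    q=p[abs(p[:,1]-yb)<5]
    if len(q)>10: print(yb,(q[:,0].min()+q[:,0].max())/2,np.ptp(q[:,0]),q[:,2].max())
m=(h[...,1]<80)&(W[...,2]>141)&(W[...,2]<152)&(W[...,0]>440)&(W[...,0]<540)&(W[...,1]>86)&(W[...,1]<130);p=W[m]
if len(p)>10: print("post",cv2.minAreaRect(p[:,:2].astype(np.float32)))
E
```

```text
8.0833 [476.53 -17.46 188.91] [-89.98   0.07  -7.59]
hanger [[459.17 -44.23 198.19]
 [497.76  18.82 263.41]]
((477.52923583984375, -14.461841583251953), (63.86896896362305, 36.66297912597656), 82.4581298828125)
bar 3922 [[477.36 -24.32 137.12]
 [489.86  37.5  141.84]
 [504.4   84.95 144.45]]
20 487.8992158653476 15.866374890798568 144.53711815335012
30 489.09451555473987 15.583540904903202 144.432950915841
40 490.7234740124403 16.149254056714597 144.6962767321465
50 491.9821285761838 15.962143861041 144.6180005011393
60 493.1831797361825 15.640871673286199 144.43275645567786
70 494.7521147279567 16.09570586541048 144.19168156538356
80 498.9813369980694 24.645710955115135 146.86273337319932
post ((498.8459777832031, 97.87322998046875), (25.51005744934082, 31.496688842773438), 82.2664566040039)
```

View pics/w7.png

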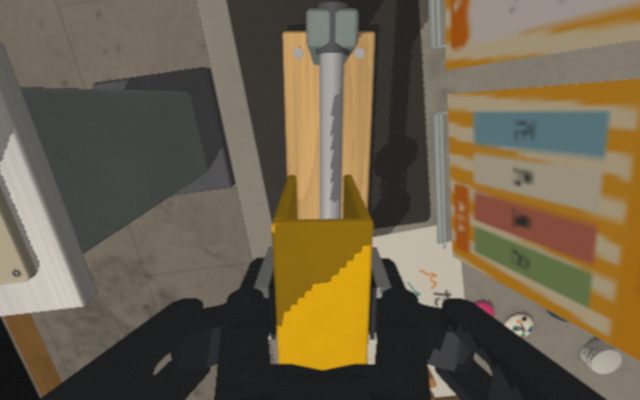

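The bar enters the picture right of the slot. Numerically the hanger needs +5.5 mm along tool x, and the yaw is fine. Shifting and descending partway to recheck.

Emit:
move_arm(linear=[[0.018,0,0],[0.018,0.04,0],[0.018,0.08,0],[0.018,0.11,0],[0.018,0.11,0],[0.018,0.11,0]], twist=[[0,0,0],[0,0,0],[0,0,0],[0,0,0],[0,0,0],[0,0,0]], hand=[-1,-1,-1,-1,-1,-1])

```text
time: 8.63
tool_pos: [481.0, -17.6, 154.7]
tcp_rot: [-90.0, 0.2, -7.5]
ft_force: [-0.1, 0.3, -0.6]
finger_gap: 35.3
```

```bash
cat >m.py <<'E'
from h import *
from bench import r
np.set_printoptions(precision=2,suppress=True)
st=r.sense();s=r.snapshot("wrist")
print(st["time"],st["tool_pos"],st["tcp_rot"],st["ft_force"])
T=tool(st);W=cloud(s,T@s["hand_eye"]);Wt=cloud(s,s["hand_eye"]);h=hsv(s)
m=(h[...,0]>15)&(h[...,0]<32)&(h[...,1]>140)&(abs(Wt[...,0])<40)&(Wt[...,1]<40);p=Wt[m]
z=np.nanmedian(p[:,1]);t=p[abs(p[:,1]-z)<3];print("hanger tool: top y",z,"x mid",np.percentile(t[:,0],[1,99]).mean(),"front z",np.percentile(t[:,2],99),"world top z",T[2,3]-z)
m=(h[...,1]<80)&(W[...,2]>130)&(W[...,2]<146)&(abs(Wt[...,0])<25)&(W[...,1]<80);q=Wt[m]
xs=[];zs=[]
for a in range(40,100,5):
    b=q[abs(q[:,2]-a)<3]
    if len(b)>30 and abs(np.ptp(b[:,0])-16)<2: xs.append((b[:,0].min()+b[:,0].max())/2);zs.append(a)
k=np.polyfit(zs,xs,1);print("bar tool x at z=0",k[1],"slope deg",np.degrees(np.arctan(k[0])),"topz",np.percentile(W[m][:,2],98))
cv2.imwrite("pics/m_%.1f.png"%st["time"],s["frame"][:,:,::-1])
E
python3 m.py
```

```text
8.6333 [481.01 -17.62 154.72] [-89.98   0.2   -7.54] [-0.13  0.31 -0.61]
hanger tool: top y -72.71226952823287 x mid 0.7460329914407211 front z 34.56709383248037 world top z 227.4336919300016
bar tool x at z=0 1.976959184379606 slope deg 0.09475285964239684 topz 143.8509635133568
```

Emit:
move_arm(linear=[[0.004,0.05,0],[0.004,0.1,0],[0.004,0.15,0],[0.004,0.19,0],[0.004,0.22,0],[0.004,0.24,0],[0.004,0.255,0],[0.004,0.255,0],[0.004,0.255,0]], twist=[[0,0,0],[0,0,0],[0,0,0],[0,0,0],[0,0,0],[0,0,0],[0,0,0],[0,0,0],[0,0,0]], hand=[-1,-1,-1,-1,-1,-1,-1,-1,-1])

```text
time: 9.43
tool_pos: [483.0, -17.9, 79.5]
tcp_rot: [-90.0, 0.1, -7.6]
ft_force: [0.3, -0.9, -0.4]
finger_gap: 35.5
```

```bash
python3 m.py
```

```text
9.4333 [482.96 -17.95  79.55] [-89.98   0.09  -7.56] [ 0.33 -0.95 -0.41]
hanger tool: top y -72.69967984368387 x mid 0.771709631590662 front z 34.55602046841449 world top z 152.24503145877173
bar tool x at z=0 -0.2541081896503328 slope deg 0.19931865290610942 topz 143.93480805877434
```

Emit:
move_arm(linear=[[-0.002,0.004,0],[-0.002,0.008,0],[-0.002,0.011,0],[-0.002,0.013,0],[-0.002,0.013,0],[-0.002,0.013,0]], twist=[[0,0,0],[0,0,0],[0,0,0],[0,0,0],[0,0,0],[0,0,0]], hand=[-1,-1,-1,-1,-1,-1])

```text
time: 9.98
tool_pos: [482.6, -17.9, 75.9]
tcp_rot: [-90.0, 0.1, -7.5]
ft_force: [0.1, -0.2, -1.4]
finger_gap: 35.3
```

```bash
python3 m.py; python3 - <<'E'
from h import *
from bench import r
s=r.snapshot("side");cv2.imwrite("pics/side9.png",cv2.resize(s["frame"][100:260,290:450,::-1],None,fx=3.5,fy=3.5))
E
```

```text
9.9833 [482.56 -17.89  75.93] [-89.98   0.06  -7.55] [ 0.06 -0.16 -1.38]
hanger tool: top y -72.71370197067088 x mid 0.7642998764441149 front z 34.55954101740217 world top z 148.64491174102074
bar tool x at z=0 0.6355327704090808 slope deg -0.13366617472422052 topz 143.89353680189618
```

View pics/side9.png

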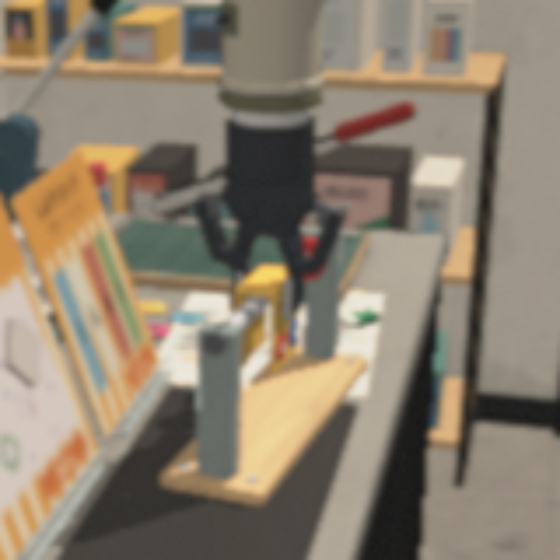

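Side crop: the hanger is over the bar between the posts, with the red stop still beyond it. Sliding about 66 mm toward the stop (tool −z), slowly at the end.

Emit:
move_arm(linear=[[0,0,-0.02],[0,0,-0.05],[0,0,-0.08],[0,0,-0.11],[0,0,-0.14],[0,0,-0.17],[0,0,-0.19],[0,0,-0.2],[0,0,-0.21],[0,0,-0.22],[0,0,-0.22],[0,0,-0.22]], twist=[[0,0,0],[0,0,0],[0,0,0],[0,0,0],[0,0,0],[0,0,0],[0,0,0],[0,0,0],[0,0,0],[0,0,0],[0,0,0],[0,0,0]], hand=[-1,-1,-1,-1,-1,-1,-1,-1,-1,-1,-1,-1])

```text
time: 11.08
tool_pos: [474.0, -83.1, 76.0]
tcp_rot: [-90.0, 0.1, -7.6]
ft_force: [-0.6, 1.1, -0.8]
finger_gap: 34.8
```

```bash
cat >c.py <<'E'
from h import *
from bench import r
np.set_printoptions(precision=2,suppress=True)
st=r.sense()
u=np.array([.134,.991,0])
def red(s):
    W=cloud(s);h=hsv(s);m=((h[...,0]<6)|(h[...,0]>174))&(h[...,1]>130)&(W[...,2]>112)&(W[...,2]<160)&(abs(W[...,1]+135)<45)&(W[...,0]>430)&(W[...,0]<500)
    v,c=np.nonzero(m);return len(v),np.percentile(W[m]@u,[10,50,90]),(c.mean(),v.mean())
for n in["scene","side"]:
    print(n,"before",red(dict(np.load(n+"3.npz"))),"now",red(r.snapshot(n)))
F=np.array([r.sense()["ft_force"]]);print("F",F[0],"along bar",F[0]@u,st["time"])
E
python3 c.py; python3 m.py
```

```text
scene before (101, array([-66.63, -60.81, -55.35]), (np.float64(365.84158415841586), np.float64(249.9009900990099))) now (82, array([-68.74, -63.31, -59.97]), (np.float64(367.4390243902439), np.float64(249.6341463414634)))
side before (60, array([-58.04, -54.26, -50.95]), (np.float64(378.45), np.float64(172.25))) now (2, array([-55.69, -54.38, -53.08]), (np.float64(375.5), np.float64(168.0)))
F [-0.39  1.37 -0.97] along bar 1.3069211944395744 11.0833
11.1833 [473.97 -82.96  75.96] [-89.97   0.06  -7.53] [-0.39  1.37 -0.97]
hanger tool: top y -72.71380058812548 x mid 0.7254398251027947 front z 34.584960212790506 world top z 148.67558296199573
bar tool x at z=0 0.2518479717753061 slope deg 0.028955898082917538 topz 143.9501715407027
```

Contact made: collar in about 3–4 mm, about 1.3 N, agreeing. Pressing 16 mm more, slowly.

Emit:
move_arm(linear=[[0,0,-0.01],[0,0,-0.02],[0,0,-0.03],[0,0,-0.038],[0,0,-0.045],[0,0,-0.05],[0,0,-0.053],[0,0,-0.053],[0,0,-0.053],[0,0,-0.053],[0,0,-0.053],[0,0,-0.053]], twist=[[0,0,0],[0,0,0],[0,0,0],[0,0,0],[0,0,0],[0,0,0],[0,0,0],[0,0,0],[0,0,0],[0,0,0],[0,0,0],[0,0,0]], hand=[-1,-1,-1,-1,-1,-1,-1,-1,-1,-1,-1,-1])

```text
time: 12.23
tool_pos: [471.9, -98.1, 76.0]
tcp_rot: [-89.9, 0.1, -7.5]
ft_force: [0.6, 5.4, 0.4]
finger_gap: 35.3
```

```bash
python3 c.py; python3 m.py
```

```text
scene before (101, array([-66.63, -60.81, -55.35]), (np.float64(365.84158415841586), np.float64(249.9009900990099))) now (78, array([-84.  , -78.72, -74.62]), (np.float64(372.34615384615387), np.float64(252.30769230769232)))
side before (60, array([-58.04, -54.26, -50.95]), (np.float64(378.45), np.float64(172.25))) now (3, array([-72.35, -72.3 , -69.92]), (np.float64(377.0), np.float64(167.0)))
F [0.36 6.52 0.06] along bar 6.508169036336232 12.2333
12.3333 [471.92 -98.14  75.92] [-89.9    0.06  -7.53] [0.36 6.52 0.06]
hanger tool: top y -72.70327308502783 x mid 0.7390425555167273 front z 34.62368712148595 world top z 148.6272547124286
bar tool x at z=0 0.1954661392483507 slope deg 0.06428183631363685 topz 143.90493418390938
```

Collar about 18 mm in, force about 6–6.5 N, no slip. A final 1.8 mm, then hold.

Emit:
move_arm(linear=[[0,0,-0.003],[0,0,-0.006],[0,0,-0.006],[0,0,-0.006],[0,0,-0.006],[0,0,-0.006],[0,0,-0.006],[0,0,-0.006],[0,0,-0.006],[0,0,-0.006],[0,0,-0.006],[0,0,-0.006]], twist=[[0,0,0],[0,0,0],[0,0,0],[0,0,0],[0,0,0],[0,0,0],[0,0,0],[0,0,0],[0,0,0],[0,0,0],[0,0,0],[0,0,0]], hand=[-1,-1,-1,-1,-1,-1,-1,-1,-1,-1,-1,-1])

```text
time: 13.38
tool_pos: [471.8, -99.2, 76.0]
tcp_rot: [-89.8, 0.1, -7.5]
ft_force: [0.3, 6.9, 0.5]
finger_gap: 35.2
```

```bash
python3 c.py; python3 m.py; python3 -c "
from h import *
from bench import r
s=r.snapshot('scene');cv2.imwrite('pics/end.png',cv2.resize(s['frame'][180:320,180:440,::-1],None,fx=3,fy=3))
print(r.sense()['ft_force'])"
```

```text
scene before (101, array([-66.63, -60.81, -55.35]), (np.float64(365.84158415841586), np.float64(249.9009900990099))) now (80, array([-84.95, -79.57, -75.57]), (np.float64(372.5125), np.float64(252.5375)))
side before (60, array([-58.04, -54.26, -50.95]), (np.float64(378.45), np.float64(172.25))) now (3, array([-72.15, -70.35, -70.23]), (np.float64(377.0), np.float64(167.0)))
F [0.02 7.15 0.17] along bar 7.088713698249739 13.3833
13.4833 [471.78 -99.2   75.97] [-89.81   0.06  -7.52] [0.02 7.15 0.17]
hanger tool: top y -72.69723075594088 x mid 0.7265416151946855 front z 34.64856869860042 world top z 148.66967603297866
bar tool x at z=0 0.19805897357594493 slope deg 0.050224889656104096 topz 143.91760058224477
[0.42701406 7.53019568 0.69976438]
```

View pics/end.png

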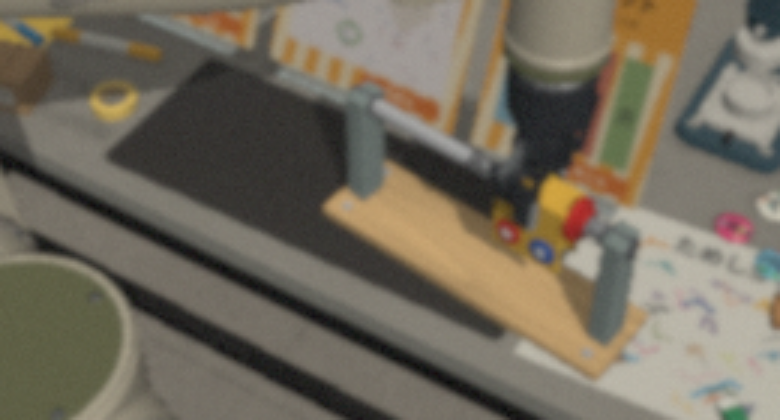

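The hanger sits over the bar with its end on the red collar. The collar is in about 19 mm and the force is about 7–7.5 N and steady, so I'm handing in.

```bash
python3 -c "
from bench import r
print(r.hand_in())"
```

```text
the job is handed in; nothing more can be done
None
```

The yellow hanger is hung on the bar and pressed against the red stop. I handed the job in at about 13.5 s with the grip (60 N) and push still applied. No verdict was reported.

- **Press:** the scene camera shows the collar pushed in about 18–20 mm. The wrist force along the bar was about 7–7.5 N, which agrees but is slightly under 8 N. The side camera could barely see the collar by then, only 3 pixels.
- **Fit:** the hanger is in line with the bar within about 0.1° and centred within about 0.5 mm. Its top is at about 148.7 mm, which reads 1 mm above nominal resting height. It did not slip in the fingers during the press.
- **Failed first grasp:** the fingers closed on nothing above the hanger, because the real fingertips sit about 42 mm behind the reported TCP. The wrist camera gave 47 mm and the fixed cameras about 39–43 mm. I corrected for it and the second grasp held, with a 35 mm finger opening.
- **Bystanders:** nothing I saw in the last picture looked disturbed, but I did not measure the bystanders' positions.

I viewed 10 pictures, including crops.

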